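# Load the bench trimmer and close its guard

### The job

Load the bench trimmer for its next cut: swing its clear safety guard up by the red grip until it stands upright, lay the shorter of the two grey metal bars that lie out on the table to its left in the nest on the trimmer's bed, flat and lengthwise between the two end stops, and let go of it. Then lower the guard fully closed over it.

Things in the scene. Friction and masses are not known exactly. Their poses are not given: they have to be found in the camera images.
- trimmer: Grey machine, fixed. Origin: table level under the nest's centre; x to its rear, z up. Base x -85..125, y +-75, 12 mm thick. Nest: bed along x, 26 mm wide, top z 30 mm; end stops at x +-47 mm, top z 42; four guide cheeks near the ends (|x| 32..48 mm) with inner faces at y +-20 mm, top z 40; between them the bed's sides are open to z 12 mm for fingers. Blade and motor (z 57) behind the rear stop.
- guard (a joint): Hinge of the clear guard (165 x 124 x 30 mm, yellow rims), rad: 0 closed over the nest, 1.57 upright, stop at 2.0 leaning to the rear. Hinge line: along the trimmer's y through x = 105, z = 62 mm; the front end swings up and back. Friction hinge: the guard stays where it is left; 1 to 2.5 N at the grip move it. May start ajar (up to 0.12).
- guard_grip (a point): Centre of the guard's red grip: a round bar of 20 mm diameter, 36 mm long along the trimmer's y (pinch its flat ends), on a 10 mm stem, 35 mm ahead of the middle of the guard's front edge and 200 mm from the hinge line. Guard closed: at x -95, y 0, z 62 mm of the trimmer, clear beneath.
- short_bar: The shorter of the two bare grey metal bars lying left of the trimmer, 21 x 71 x 22 mm (x, y, z), 0.12 kg. Origin: centre of its underside; y is its length. The 109 mm grey bar and the black 55 mm block near it are not wanted.
There are look-alikes about, which are no part of the job. What is shaped like the short_bar but blue is not meant.

How it is judged:
By the outcome, as a careful person would: the job done as asked, in the order asked, and still so for the second after the job is handed in, with the robot touching nothing.
It also fails if it takes over 72 s, if anything falls off the work surface, if the arm or the gripper's body presses on something with over 40 N, if the wrist force passes 120 N, or if a joint passes its speed limit or range.

### The arm

A 6-joint arm with a two-finger parallel gripper is mounted at the origin on a cart in front of the work surface, level with it; the furniture and walls round the work are solid. World frame = base frame: x ahead of the robot, y to its left, z up, the work surface at z = 0. Lengths are in m, angles in degrees, forces in N, time in s.
With the tool pointing down it reaches from about 0.25 to 0.725 m from the base axis. Payload 9.7 kg.
Tool frame: the origin (TCP) lies on the centre line of the jaws, within the pads' length; the fingertips stand 22 mm ahead of it and the grasp point (between the pads) lies 3 mm ahead of it; z points along the fingers, y is the direction in which the jaws open and shut (so a half turn about z gives the same grasp; the last joint's range is limited). The gripper opens to 85 mm and grips with 20 to 120 N. Pads are 22 mm wide; open, the fingers measure 114 mm over their backs; the gripper's body (76 mm by 85 mm) begins 54 mm behind the grasp point. The pads swing forward as they close: fully open they stand 13 mm farther back than shut.
Start: joints at [74.542, 4.979, 10.078, 95.1, 0, 90], TCP at [0.147, 0.53, 0.231] pointing down, gripper open.
Joint ranges: [-179.16, 179.16], [-48.56, 103.87], [-65.8, 70.77], [-126.05, 130.52], [-82.76, 87.17], [-180, 180]. Speed limits (degrees/s): [127.2, 127.2, 147.25, 180, 180, 180].

### API

Orientations are given as [roll, pitch, yaw] about the fixed x, y, z axes, in that order (R = Rz(yaw) Ry(pitch) Rx(roll)).
In Python, from workcell import get_obs, camera, camera_params, job_done gives the robot as it stands.
- The arm moves only by the tool servo_tool, never from a script. Its argument "steps" is a list of rows, each an object of numbers: "x", "y", "z": the shift along the world's x, y, z in mm; "yaw": the turn about the world's z in degrees. A call has 1 to 12 rows; each row is the pose to reach, as a shift and turn from the pose measured when the call began; what a row does not reach only later rows make up. A row lasts 1/8 s, in which the tool goes at most 62.5 mm and 10.7 degrees, less where a joint would pass 70% of its speed; a pose out of reach is approached as far as the arm can. A call with a gripper value outside its range is refused whole. "grip" is the finger opening in mm, from 0 to 85.4, set as the call begins (left out, the last holds). The fingers move at their own pace and stop on an object; "grip_force" is the grip in N (left out, the last holds). Time passes only in rows, so rows that repeat a pose let the fingers close. It gives the time, the measured TCP pose, the force and the opening at its end, in the units of the state.
- get_obs(): the state, without advancing time (a new reading comes with each control period).
- camera(name): name is "side" or "top"; returns (picture, depth): 420x560x3 uint8, red, green, blue; 420x560 float32, m along the optical axis (not along the pixel's ray), 0 where there is no reading.
- camera_params(name): a dict with "intrinsics" (3x3 intrinsics, pixels), "D" ([k1, k2, p1, p2, k3] as OpenCV has them; the pictures are not rectified), "rvec" (rotation vector, rad) and "tvec" (3), from world to camera coordinates, as OpenCV has them. Camera axes: x right, y down, z forward; pixel columns grow to the right and rows downward; lengths in m; the calibration is good to about 2 mm. A picture is of the moment at which its call begins. camera_params takes no time and is no camera call.
- job_done(): hands the job in, once; it reports no verdict.
The state is a dict: "time": time; "q": joint angles; "qd": joint speeds; "joint_efforts": joint torques, N m; "ee_pos": TCP position; "tcp_rot": TCP orientation; "wrist_force": force on the tool from outside, world axes, zero at the start; "torque": the same for the moment, N m; "opening": finger opening in m.
Only numpy, scipy, OpenCV 4.12 (cv2) and the standard library are available. Lean on these libraries where they do the work, as an engineer would, in place of code of your own. Each camera call takes 0.05 s, during which the arm holds its last target.

## Working session

There is one attempt and no reset: what is moved stays moved. The work goes in short steps, Python scripts to look and compute and a tool call to move; the robot and the scene stay as the last step left them, time stands still between calls to the robot, and variables do not carry over. Pictures are saved under pics/ and viewed, and the job is handed in when it is done.

Besides the shell and the picture viewer there is one more tool, called after "Emit:" as name(argument=value, ...) on one line, values as JSON. servo_tool: Moves the arm, as the interface text tells. Its arguments: {"type":"object","properties":{"steps":{"type":"array"},"grip":{"type":"number"},"grip_force":{"type":"number"}},"required":["steps"]}

```bash
mkdir -p pics; cat > h.py <<'E'
import numpy as np, cv2
from workcell import get_obs, camera, camera_params, job_done
def grab(n,tag):
    p,d=camera(n); cv2.imwrite(f'pics/{tag}.png',p[:,:,::-1]); np.save(f'pics/{tag}_d.npy',d); return p,d
def world(n,u,v,d=None,z=None):
    c=camera_params(n);K=np.array(c['intrinsics']);R=cv2.Rodrigues(np.array(c['rvec']))[0];t=np.array(c['tvec']).ravel()
    xy=cv2.undistortPoints(np.array([[[u,v]]],float),K,np.array(c['D']))[0,0]
    r=np.array([xy[0],xy[1],1])
    if z is None: return R.T@(r*d-t)
    o=-R.T@t; w=R.T@r; return o+w*(z-o[2])/w[2]
def proj(n,P):
    c=camera_params(n)
    return cv2.projectPoints(np.array(P,float).reshape(-1,3),np.array(c['rvec']),np.array(c['tvec']),np.array(c['intrinsics']),np.array(c['D']))[0][:,0]
E
python3 - <<'E'
from h import *
grab('top','t0');grab('side','s0');o=get_obs();print(o)
E
```

```text
{'time': 0.1, 'q': array([7.45421569e+01, 5.00620647e+00, 1.00399827e+01, 9.50982797e+01,
       1.95326059e-03, 8.99990691e+01]), 'qd': array([ 0.01000542, -0.04723101,  0.00577814, -0.12828637,  0.03743392,
        0.00028209]), 'joint_efforts': array([ 2.36459191e-04, -5.21559978e+01,  4.65655160e+01,  1.58383063e-02,
       -2.34798813e-05, -1.68735801e-05]), 'ee_pos': array([0.14653026, 0.52992124, 0.22997953]), 'tcp_rot': array([-1.79935497e+02, -1.95430737e-03,  1.64543086e+02]), 'wrist_force': array([-0.26576728, -0.03000194, -0.1379084 ]), 'torque': array([ 0.01369121,  0.04638214, -0.01445265]), 'opening': 0.08527529030352235}
```

View pics/t0.png

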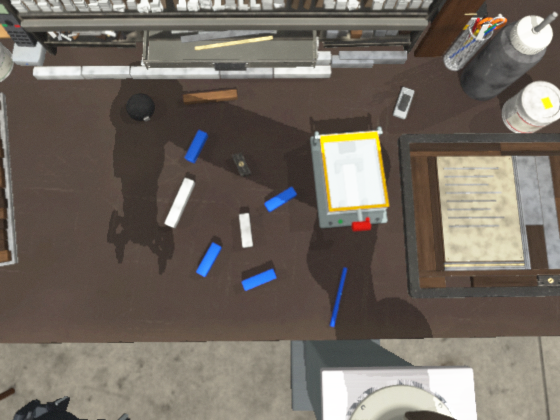

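View pics/s0.png

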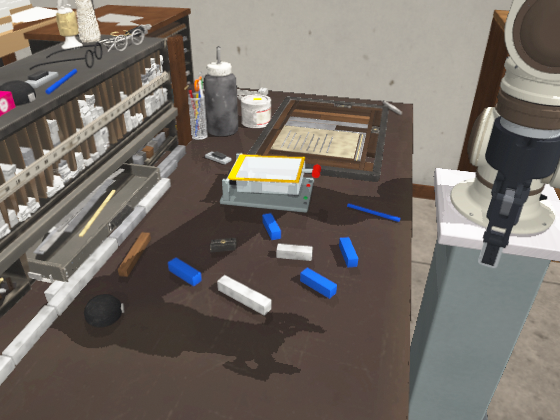

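```bash
python3 - <<'E'
from h import *
for n in('top','side'):
    print(n,proj(n,[[0,0,0],[.147,.53,.23],[.5,0,0],[.5,.3,0]]).round(0).tolist())
d=np.load('pics/t0_d.npy')
for u,v in [(179,203),(246,230),(280,200),(241,164),(361,225),(330,222),(383,219),(317,136),(381,133),(352,180)]:
    print(u,v,world('top',u,v,d[v,u]).round(3))
def crop(f,x,y,w,h,s,o):
    im=cv2.imread(f)[y:y+h,x:x+w]; cv2.imwrite(o,cv2.resize(im,None,fx=s,fy=s,interpolation=cv2.INTER_CUBIC))
crop('pics/t0.png',150,120,133,133,4.5,'pics/t0a.png')
crop('pics/t0.png',295,115,110,130,4.5,'pics/t0b.png')
E
```

```text
top [[402.0, 447.0], [99.0, 409.0], [388.0, 205.0], [254.0, 206.0]]
side [[500.0, 205.0], [489.0, 253.0], [298.0, 178.0], [269.0, 247.0]]
179 203 [0.503 0.462 0.024]
246 230 [0.444 0.317 0.018]
280 200 [0.509 0.242 0.019]
241 164 [0.592 0.328 0.017]
361 225 [0.444 0.082 0.082]
330 222 [0.46  0.134 0.013]
383 219 [0.466 0.016 0.01 ]
317 136 [0.639 0.163 0.065]
381 133 [0.645 0.025 0.064]
352 180 [0.54  0.094 0.072]
```

View pics/t0a.png

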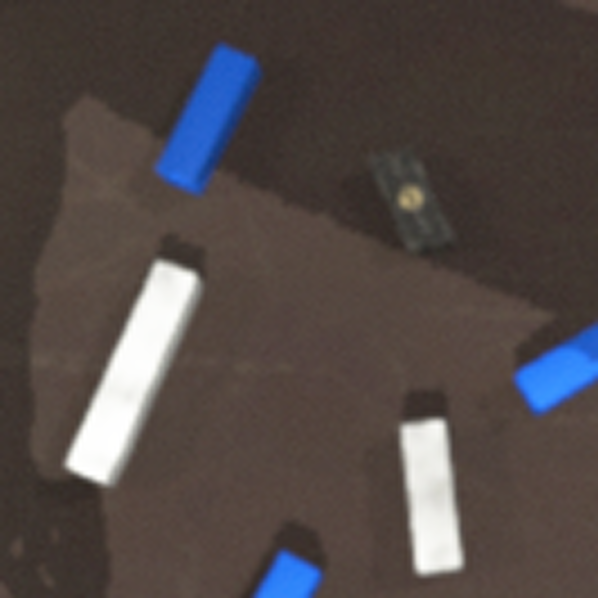

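View pics/t0b.png

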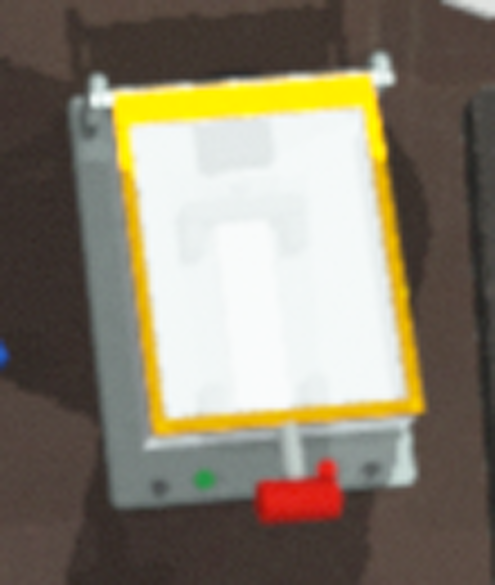

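```bash
python3 - <<'E'
from h import *
c=[(401,424),(444,418),(463,568),(416,574)]
P=[world('top',150+x/4.5,120+y/4.5,z=.022) for x,y in c]; P=np.array(P);print(P.round(4)); print(P.mean(0))
a=(P[0]+P[1]-P[2]-P[3])/2; print('len',np.hypot(*a[:2]),'ang',np.degrees(np.arctan2(a[1],a[0])),'w',np.linalg.norm(P[0]-P[1]),np.linalg.norm(P[2]-P[3]))
b=[(112,507),(416,485),(70,100)]
B=np.array([world('top',295+x/4.5,115+y/4.5,z=.012) for x,y in b]);print(B.round(4))
print(np.linalg.norm(B[0]-B[1]),np.linalg.norm(B[0]-B[2]))
v=B[2]-B[0];w=B[0]-B[1];print(np.degrees(np.arctan2(v[1],v[0])),np.degrees(np.arctan2(w[1],w[0]))-90)
v/=np.linalg.norm(v);yy=np.array([-v[1],v[0],0])
for th in [np.arctan2(v[1],v[0])]:
  X=np.array([np.cos(th),np.sin(th)]);Y=np.array([-X[1],X[0]])
  o=(B[0][:2]+B[1][:2])/2+85*X/1000;print('O',o, 'th',np.degrees(th))
  d=np.load('pics/t0_d.npy')
  for ang in (0,.06,.12):
    g=np.array([*(o+X*(.105-.2*np.cos(ang))),.062+.2*np.sin(ang)]);print(ang,g,proj('top',g),proj('side',g))
  for u,v in [(361,225),(356,226),(366,225),(359,212)]: 
    p=world('top',u,v,d[v,u]); print(p,np.dot(p[:2]-o,X),np.dot(p[:2]-o,Y))
im=cv2.imread('pics/s0.png')[140:220,210:330]; cv2.imwrite('pics/s0b.png',cv2.resize(im,None,fx=6,fy=6,interpolation=cv2.INTER_CUBIC))
E
```

```text
[[0.4778 0.3314 0.022 ]
 [0.4805 0.3108 0.022 ]
 [0.4084 0.3018 0.022 ]
 [0.4058 0.3241 0.022 ]]
[0.44311468 0.31701512 0.022     ]
len 0.07249837609124797 ang 6.486306537466091 w 0.020838157759070747 0.022419624221143405
[[0.4482 0.156  0.012 ]
 [0.4577 0.0072 0.012 ]
 [0.6549 0.1708 0.012 ]]
0.149093216780099 0.20722420358026122
4.08967735216705 3.635256688645285
O [0.53773231 0.08768327] th 4.08967735216705
0 [0.44297421 0.08090808 0.062     ] [[359.39968637 226.91395572]] [[315.41614794 174.8184571 ]]
0.06 [0.44333319 0.08093375 0.0739928 ] [[360.69123393 226.00771749]] [[315.5393187  170.34133683]]
0.12 [0.44440882 0.08101066 0.08594244] [[361.97172049 224.72381056]] [[315.35700399 165.80160754]]
[0.44434242 0.08212588 0.08222227] -0.09354842530885245 0.0011171157315440147
[0.44227093 0.09257145 0.08329561] -0.09486968650736778 0.011683822528662114
[0.44435575 0.07180735 0.08141411] -0.0942710222562845 -0.009176082950269556
[0.47210526 0.0831474  0.07461112] -0.06578343099122096 0.00015606110453036948
```

View pics/s0b.png

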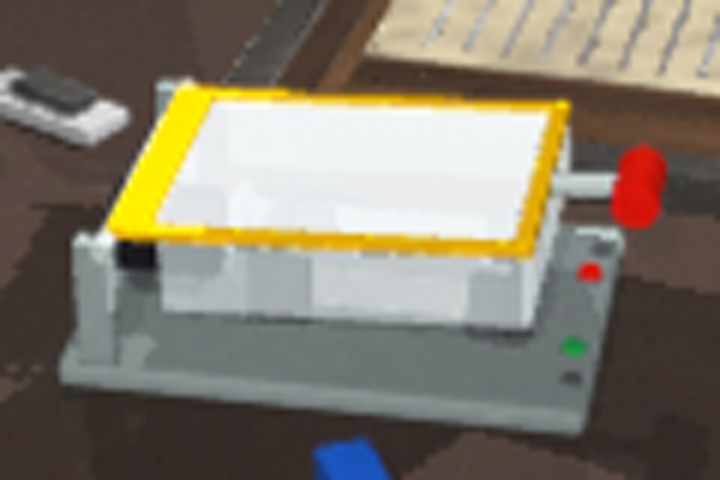

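Emit:
servo_tool(steps=[{"x": 30, "y": -45, "z": 0, "yaw": 2}, {"x": 60, "y": -90, "z": 0, "yaw": 4}, {"x": 90, "y": -135, "z": 0, "yaw": 6}, {"x": 120, "y": -180, "z": 0, "yaw": 8}, {"x": 150, "y": -225, "z": 0, "yaw": 10}, {"x": 180, "y": -270, "z": 0, "yaw": 12}, {"x": 210, "y": -315, "z": 0, "yaw": 14}, {"x": 240, "y": -360, "z": 0, "yaw": 16}, {"x": 270, "y": -405, "z": 0, "yaw": 18}, {"x": 297, "y": -449, "z": -10, "yaw": 19.4}, {"x": 297, "y": -449, "z": -30, "yaw": 19.4}, {"x": 297, "y": -449, "z": -50, "yaw": 19.4}], grip=65, grip_force=25)

```text
time: 1.6
ee_pos: [0.4437, 0.08, 0.179]
tcp_rot: [-179.9, -0.0, -176.2]
wrist_force: [-0.1, 0.6, 0.2]
opening: 0.0649
```

Emit:
servo_tool(steps=[{"z": -40, "y": 1}, {"z": -75, "y": 1}, {"z": -95, "y": 1}, {"z": -104, "y": 1}, {"z": -104, "y": 1}])

```text
schema error: expected keys x, y, z, yaw
```

```bash
python3 - <<'E'
from h import *
grab('top','t1');grab('side','s1');o=get_obs();print(o['ee_pos'],o['wrist_force'])
a=cv2.resize(cv2.imread('pics/s1.png')[100:240,210:400],None,fx=4,fy=4);cv2.imwrite('pics/s1b.png',a)
a=cv2.resize(cv2.imread('pics/t1.png')[115:255,290:430],None,fx=4,fy=4);cv2.imwrite('pics/t1b.png',a)
E
```

```text
[0.44258716 0.0804498  0.1777522 ] [-0.83660943 -0.08923228  0.79792382]
```

View pics/s1b.png

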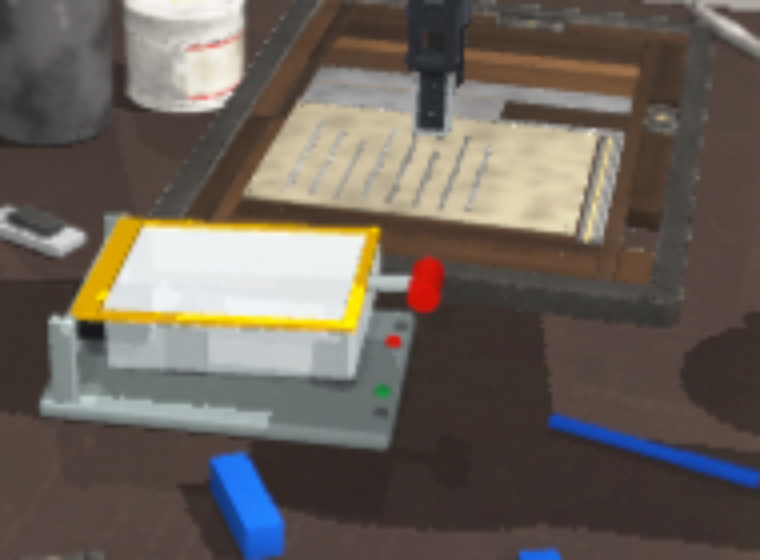

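View pics/t1b.png

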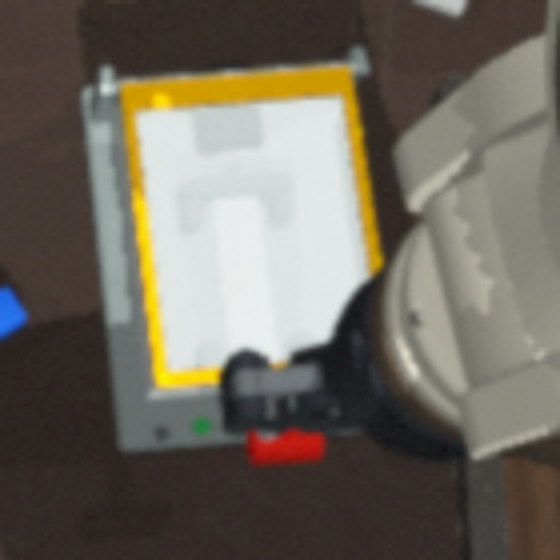

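Emit:
servo_tool(steps=[{"x": 1, "y": 1, "z": -40, "yaw": 0}, {"x": 1, "y": 1, "z": -75, "yaw": 0}, {"x": 1, "y": 1, "z": -95, "yaw": 0}, {"x": 1, "y": 1, "z": -102, "yaw": 0}, {"x": 1, "y": 1, "z": -102, "yaw": 0}])

```text
time: 2.33
ee_pos: [0.4438, 0.0816, 0.0764]
tcp_rot: [-179.9, -0.2, -176.1]
wrist_force: [-0.8, -0.8, 0.4]
opening: 0.0649
```

```bash
python3 - <<'E'
from h import *
grab('side','s2');o=get_obs();print(o['ee_pos'],o['wrist_force'])
a=cv2.resize(cv2.imread('pics/s2.png')[100:240,210:400],None,fx=4,fy=4);cv2.imwrite('pics/s2b.png',a)
E
```

```text
[0.44401377 0.08159913 0.07677737] [ 0.40611202  0.49594201 -0.11540057]
```

View pics/s2b.png

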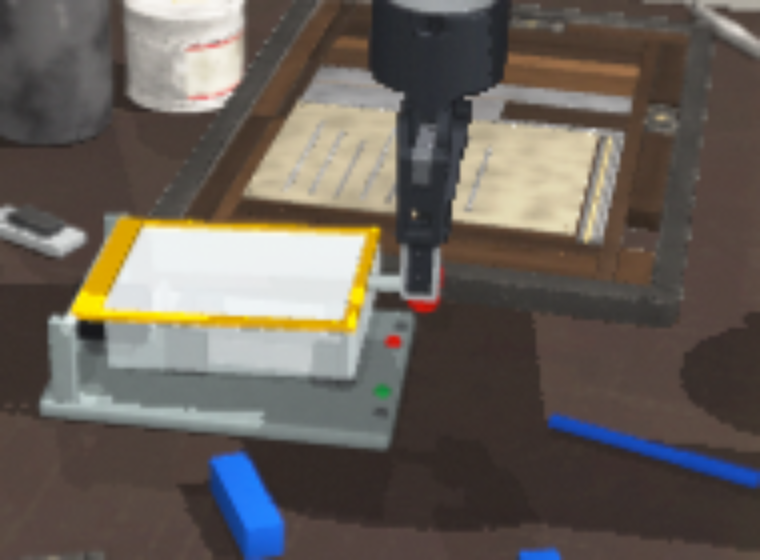

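Emit:
servo_tool(steps=[{"x": 0, "y": 0, "z": -1, "yaw": 0}, {"x": 0, "y": 0, "z": -1, "yaw": 0}, {"x": 0, "y": 0, "z": -1, "yaw": 0}, {"x": 0, "y": 0, "z": -1, "yaw": 0}, {"x": 0, "y": 0, "z": -1, "yaw": 0}], grip=25, grip_force=25)

```text
time: 3.0
ee_pos: [0.4445, 0.0805, 0.0763]
tcp_rot: [-179.8, -0.1, -176.1]
wrist_force: [1.2, -7.2, -0.4]
opening: 0.0341
```

```bash
python3 - <<'E'
import numpy as np
a0=.05;X=np.array([np.cos(np.radians(3.9)),np.sin(np.radians(3.9))])
for a in np.linspace(a0,1.571,20)[1:]:
    dx=200*(np.cos(a0)-np.cos(a));dz=200*(np.sin(a)-np.sin(a0)); print(round(a,2),(X*dx).round(1),round(dz,1))
E
```

```text
0.13 [1.4 0.1] 15.9
0.21 [4.1 0.3] 31.7
0.29 [8.1 0.6] 47.2
0.37 [13.3  0.9] 62.4
0.45 [19.6  1.3] 77.0
0.53 [27.2  1.9] 91.2
0.61 [35.8  2.4] 104.6
0.69 [45.4  3.1] 117.4
0.77 [56.1  3.8] 129.3
0.85 [67.7  4.6] 140.3
0.93 [80.1  5.5] 150.4
1.01 [93.3  6.4] 159.4
1.09 [107.1   7.3] 167.4
1.17 [121.6   8.3] 174.2
1.25 [136.5   9.3] 179.9
1.33 [151.9  10.4] 184.3
1.41 [167.5  11.4] 187.5
1.49 [183.4  12.5] 189.4
1.57 [199.3  13.6] 190.0
```

Emit:
servo_tool(steps=[{"x": 1, "y": -1, "z": 16, "yaw": 0}, {"x": 4, "y": -0.7, "z": 32, "yaw": 0}, {"x": 8, "y": -0.4, "z": 47, "yaw": 0}, {"x": 13, "y": 0, "z": 62, "yaw": 0}, {"x": 20, "y": 0.3, "z": 77, "yaw": 0}, {"x": 27, "y": 0.9, "z": 91, "yaw": 0}, {"x": 36, "y": 1.4, "z": 105, "yaw": 0}, {"x": 45, "y": 2, "z": 117, "yaw": 0}, {"x": 56, "y": 2.8, "z": 129, "yaw": 0}, {"x": 68, "y": 3.6, "z": 140, "yaw": 0}, {"x": 68, "y": 3.6, "z": 140, "yaw": 0}])

```text
time: 4.38
ee_pos: [0.5133, 0.0841, 0.217]
tcp_rot: [-179.8, -0.0, -176.1]
wrist_force: [-0.5, -0.2, -0.5]
opening: 0.0249
```

```bash
python3 - <<'E'
from h import *
grab('side','s3');o=get_obs();print(o['ee_pos'],o['wrist_force'],o['opening'])
a=cv2.resize(cv2.imread('pics/s3.png')[70:230,210:400],None,fx=3.5,fy=3.5);cv2.imwrite('pics/s3b.png',a)
E
```

```text
[0.51265965 0.0840593  0.2164766 ] [ 0.59407803 -0.52554034  0.37436589] 0.024844699515493954
```

View pics/s3b.png

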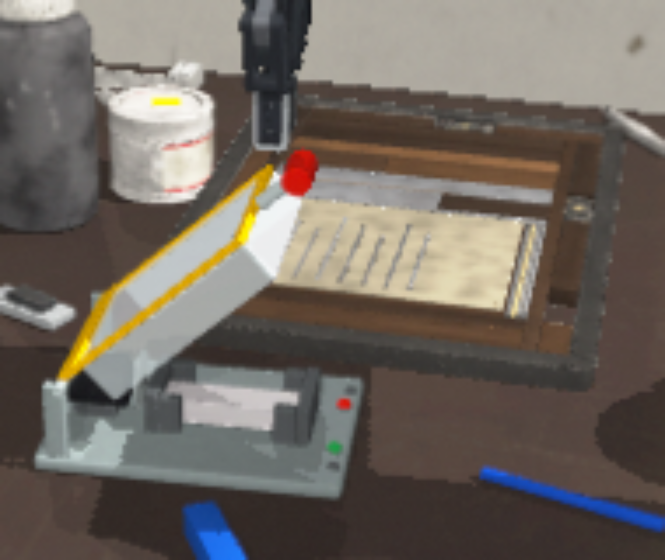

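```bash
python3 - <<'E'
from h import *
for n,t in(('side','s3'),('top','t3')):
    if n=='top': grab('top','t3')
    im=cv2.imread(f'pics/{t}.png').astype(int);d=np.load(f'pics/{t}_d.npy')
    m=(im[:,:,2]>120)&(im[:,:,1]<60)&(im[:,:,0]<60)
    k,l,st,c=cv2.connectedComponentsWithStats(m.astype(np.uint8))
    for i in range(1,k):
        if st[i,4]>15:
            v,u=np.nonzero(l==i); P=np.array([world(n,a,b,d[b,a]) for a,b in zip(u,v) if d[b,a]>0])
            print(n,c[i],st[i],np.median(P,0).round(4),P.min(0).round(3),P.max(0).round(3))
O=np.array([.538,.088]);X=np.array([np.cos(.068),np.sin(.068)])
for a in np.arange(.55,.85,.05):
    p=[*(O+X*(.105-.2*np.cos(a))),.062+.2*np.sin(a)];print(round(a,2),np.round(p,3),proj('side',p),proj('top',p))
E
```

```text
side [190.58823529  92.82352941] [189  90   4   8  17] [ 0.8563 -0.1663  0.1411] [ 0.853 -0.56  -0.002] [ 1.04  -0.162  0.151]
side [295.24509804 118.67647059] [291 112  10  14 102] [0.4934 0.0982 0.2034] [0.485 0.067 0.192] [0.506 0.105 0.21 ]
top [373.31088083 186.56476684] [364 182  21  11 193] [0.4949 0.0867 0.2064] [0.486 0.067 0.201] [0.505 0.103 0.212]
0.55 [0.473 0.084 0.167] [[304.7433682  133.14834469]] [[369.92938878 203.66334625]]
0.6 [0.478 0.084 0.175] [[302.49858507 129.51157935]] [[370.71791249 199.87684371]]
0.65 [0.484 0.084 0.183] [[300.05092674 125.95283865]] [[371.45424896 195.82108201]]
0.7 [0.49  0.085 0.191] [[297.40606489 122.48408479]] [[372.13389574 191.50469317]]
0.75 [0.497 0.085 0.198] [[294.57053612 119.11714906]] [[372.75246573 186.93830041]]
0.8 [0.504 0.086 0.205] [[291.55173244 115.86366462]] [[373.30573912 182.13455666]]
```

Emit:
servo_tool(steps=[{"x": 0, "y": 0, "z": 30, "yaw": 0}, {"x": -8, "y": 1.5, "z": 40, "yaw": 0}, {"x": -17, "y": 1.5, "z": 40, "yaw": 0}, {"x": -17, "y": 1.5, "z": 40, "yaw": 0}, {"x": -17, "y": 1.5, "z": 20, "yaw": 0}, {"x": -17, "y": 1.5, "z": 0, "yaw": 0}, {"x": -17, "y": 1.5, "z": -13, "yaw": 0}, {"x": -17, "y": 1.5, "z": -13, "yaw": 0}, {"x": -17, "y": 1.5, "z": -13, "yaw": 0}], grip=60)

```text
time: 5.6
ee_pos: [0.4954, 0.0855, 0.2037]
tcp_rot: [-179.8, -0.1, -176.1]
wrist_force: [-0.1, -0.3, 0.6]
opening: 0.0601
```

Emit:
servo_tool(steps=[{"x": 0, "y": 0, "z": 0, "yaw": 0}, {"x": 0, "y": 0, "z": 0, "yaw": 0}, {"x": 0, "y": 0, "z": 0, "yaw": 0}, {"x": 0, "y": 0, "z": 0, "yaw": 0}, {"x": 0, "y": 0, "z": 0, "yaw": 0}, {"x": 0, "y": 0, "z": 0, "yaw": 0}], grip=20, grip_force=60)

```text
time: 6.35
ee_pos: [0.4954, 0.0856, 0.204]
tcp_rot: [-179.8, -0.1, -176.1]
wrist_force: [-1.8, 1.3, 2.1]
opening: 0.0201
```

```bash
python3 - <<'E'
from h import *
grab('side','s4');grab('top','t4');o=get_obs();print(o['ee_pos'],o['wrist_force'],o['opening'])
a=cv2.resize(cv2.imread('pics/s4.png')[70:230,210:400],None,fx=3.5,fy=3.5);cv2.imwrite('pics/s4b.png',a)
a=cv2.resize(cv2.imread('pics/t4.png')[115:255,290:430],None,fx=4,fy=4);cv2.imwrite('pics/t4b.png',a)
E
```

```text
[0.49540001 0.08555762 0.20383528] [-2.29000945  1.20761244  2.72690522] 0.019794158833293645
```

View pics/s4b.png

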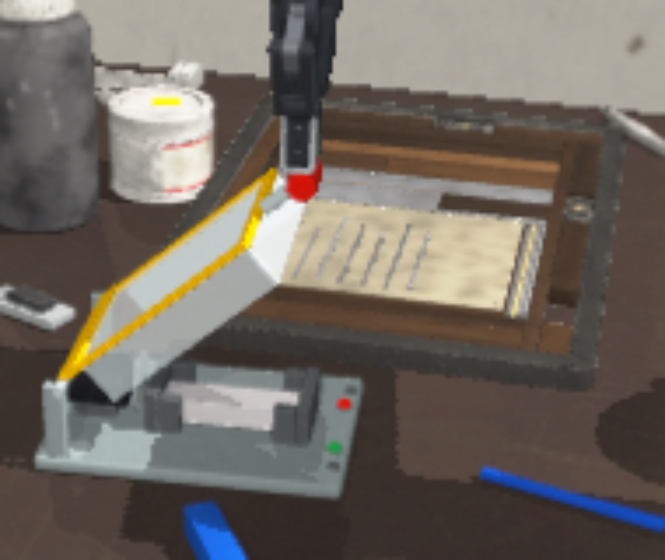

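View pics/t4b.png

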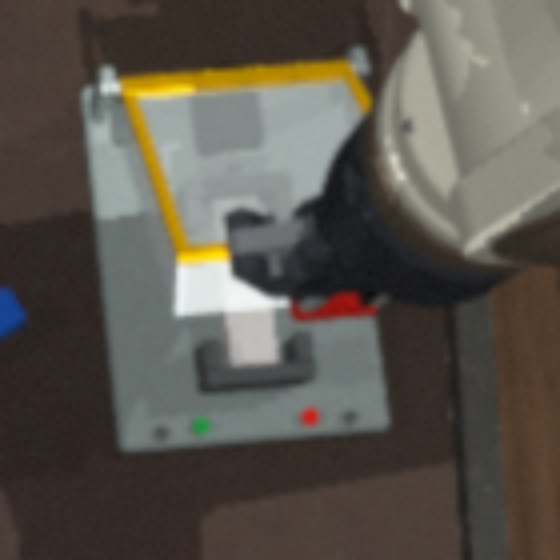

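```bash
python3 - <<'E'
from h import *
for y in(.0755,.0955):
  for z in (.182,.19,.2,.21): print(y,z,(proj('side',[.495,y,z])[0]-[210,70])*3.5, (proj('top',[.495,y,z])[0]-[290,115])*4)
d=np.load('pics/s4_d.npy')
for u,v in [(294,110),(295,116),(296,122),(297,125),(296,128)]: print(u,v,world('side',u,v,d[v,u]).round(4))
print(get_obs()['tcp_rot'])
d=np.load('pics/t4_d.npy')
for x,y in [(255,280),(260,215),(285,262),(330,300),(360,305)]:
  u=290+x//4;v=115+y//4; print(u,v,world('top',u,v,d[v,u]).round(4))
E
```

```text
0.0755 0.182 [301.0346891 190.3163161] [343.41972946 299.40877567]
0.0755 0.19 [301.42539119 178.73491711] [348.12998008 295.58156162]
0.0755 0.2 [301.91765105 164.12979864] [354.16211013 290.68010192]
0.0755 0.21 [302.41426552 149.38039491] [360.36077764 285.64310936]
0.0955 0.182 [294.544773   202.26187897] [299.15201469 299.71517242]
0.0955 0.19 [294.91565958 190.54562722] [303.38913183 295.88874631]
0.0955 0.2 [295.38303269 175.76813329] [308.81549052 290.98818995]
0.0955 0.21 [295.85462996 160.84203706] [314.39182951 285.95200075]
294 110 [0.4947 0.1048 0.2273]
295 116 [0.4908 0.1113 0.2165]
296 122 [0.4901 0.1014 0.1987]
297 125 [0.4879 0.1    0.1913]
296 128 [0.5043 0.027  0.1519]
[-1.79761864e+02 -6.13243631e-02 -1.76135475e+02]
353 185 [0.4805 0.1391 0.286 ]
355 168 [0.5438 0.1047 0.1527]
361 180 [0.4942 0.1205 0.2615]
372 190 [0.3402 0.2733 0.9001]
380 191 [0.4871 0.0758 0.2088]
```

```bash
python3 - <<'E'
from h import *
d=np.load('pics/s3_d.npy')
for dz in (0,-.01,-.022): print((proj('side',[.5127,.1,.2165+dz])[0]-[210,70])*3.5)
for y in (145,150,155,140,130):
  x=270; u=210+int(x/3.5);v=70+int(y/3.5); print(u,v,world('side',u,v,d[v,u]).round(4))
d=np.load('pics/s2_d.npy')
for dz in (0,-.01,-.022): print((proj('side',[.444,.115,.0768+dz])[0]-[210,100])*4)
for y in (260,270,280,290,296,300,304):
  x=416; u=210+int(x/4);v=100+int(y/4); print(u,v,world('side',u,v,d[v,u]).round(4))
a=cv2.resize(cv2.imread('pics/s4.png')[75:135,275:320],None,fx=10,fy=10,interpolation=cv2.INTER_CUBIC);cv2.imwrite('pics/s4c.png',a)
E
```

```text
[266.99629994 150.86252163]
[266.67045013 165.88978819]
[266.283362  183.7248144]
287 111 [0.511  0.1007 0.2218]
287 112 [0.511  0.1009 0.2196]
287 114 [ 0.6161 -0.3794  0.0197]
287 110 [0.5089 0.1106 0.228 ]
287 107 [0.5104 0.1046 0.2325]
[411.00098689 304.2786768 ]
[410.11399635 319.46774005]
[409.05995098 337.49722347]
314 165 [0.4405 0.1293 0.1131]
314 167 [0.4413 0.1223 0.1044]
314 170 [0.4409 0.122  0.0967]
314 172 [0.44   0.1262 0.0939]
314 174 [0.4406 0.1202 0.0854]
314 175 [0.4434 0.1006 0.072 ]
314 176 [0.4438 0.0967 0.0672]
```

View pics/s4c.png

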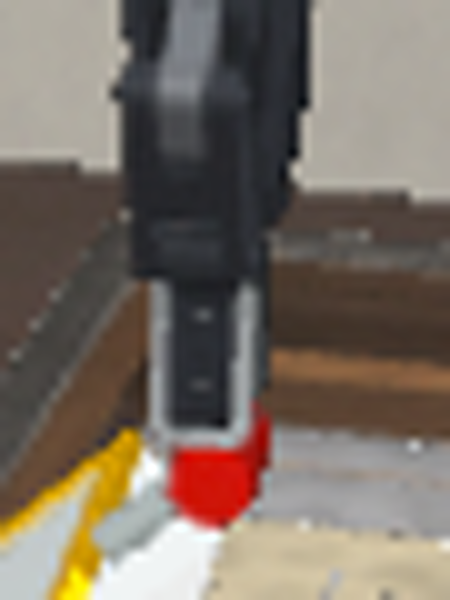

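Emit:
servo_tool(steps=[{"x": 0, "y": 0, "z": 15, "yaw": 0}, {"x": 0, "y": 0, "z": 30, "yaw": 0}, {"x": 1, "y": 0, "z": 30, "yaw": 0}, {"x": 1, "y": 0, "z": 30, "yaw": 0}, {"x": 1, "y": 0, "z": 15, "yaw": 0}, {"x": 1, "y": 0, "z": 0, "yaw": 0}, {"x": 1, "y": 0, "z": -14, "yaw": 0}, {"x": 1, "y": 0, "z": -24, "yaw": 0}, {"x": 1, "y": 0, "z": -24, "yaw": 0}, {"x": 1, "y": 0, "z": -24, "yaw": 0}], grip=60)

```text
time: 7.7
ee_pos: [0.4966, 0.0856, 0.1802]
tcp_rot: [-179.8, -0.0, -176.1]
wrist_force: [0.6, 0.1, 0.5]
opening: 0.0599
```

```bash
python3 - <<'E'
from h import *
grab('side','s5');o=get_obs();print(o['ee_pos'],o['wrist_force'],o['opening'])
a=cv2.resize(cv2.imread('pics/s5.png')[75:135,265:325],None,fx=9,fy=9,interpolation=cv2.INTER_CUBIC);cv2.imwrite('pics/s5c.png',a)
E
```

```text
[0.49665194 0.08562865 0.18040977] [ 0.77404258  0.39155564 -0.78781846] 0.05976632162168711
```

View pics/s5c.png

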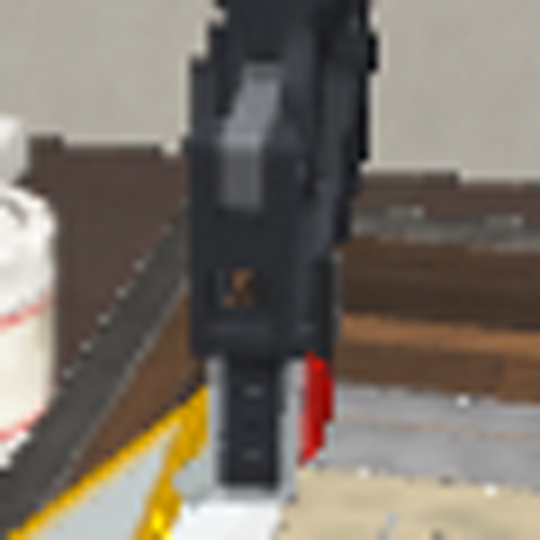

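Emit:
servo_tool(steps=[{"x": 0, "y": 0, "z": 0, "yaw": 0}, {"x": 0, "y": 0, "z": 0, "yaw": 0}, {"x": 0, "y": 0, "z": 0, "yaw": 0}, {"x": 0, "y": 0, "z": 0, "yaw": 0}, {"x": 0, "y": 0, "z": 0, "yaw": 0}], grip=20, grip_force=40)

```text
time: 8.38
ee_pos: [0.4966, 0.0842, 0.181]
tcp_rot: [-179.6, -0.0, -176.2]
wrist_force: [-1.4, -9.1, 4.0]
opening: 0.035
```

```bash
python3 - <<'E'
import numpy as np
a0=.75;X=np.array([np.cos(np.radians(3.9)),np.sin(np.radians(3.9))])
for a in np.linspace(a0,1.571,11)[1:]:
    dx=200*(np.cos(a0)-np.cos(a));dz=200*(np.sin(a)-np.sin(a0)); print(round(a,2),(X*dx).round(1),round(dz,1))
E
```

```text
0.83 [11.6  0.8] 11.5
0.91 [24.2  1.6] 22.1
1.0 [37.6  2.6] 31.6
1.08 [51.7  3.5] 39.9
1.16 [66.4  4.5] 47.1
1.24 [81.7  5.6] 53.0
1.32 [97.4  6.6] 57.6
1.41 [113.4   7.7] 61.0
1.49 [129.7   8.8] 63.0
1.57 [146.  10.] 63.7
```

Emit:
servo_tool(steps=[{"x": 12, "y": 0, "z": 11, "yaw": 0}, {"x": 24, "y": 0.5, "z": 22, "yaw": 0}, {"x": 38, "y": 1.5, "z": 31, "yaw": 0}, {"x": 52, "y": 2.5, "z": 39, "yaw": 0}, {"x": 66, "y": 3.5, "z": 46, "yaw": 0}, {"x": 82, "y": 4.5, "z": 52, "yaw": 0}, {"x": 97, "y": 5.5, "z": 57, "yaw": 0}, {"x": 113, "y": 6.7, "z": 60, "yaw": 0}, {"x": 130, "y": 7.8, "z": 62, "yaw": 0}, {"x": 146, "y": 9, "z": 63, "yaw": 0}, {"x": 146, "y": 9, "z": 63, "yaw": 0}, {"x": 146, "y": 9, "z": 63, "yaw": 0}])

```text
time: 9.88
ee_pos: [0.6428, 0.0949, 0.2443]
tcp_rot: [-179.8, 0.0, -176.1]
wrist_force: [-0.8, 9.0, 0.6]
opening: 0.035
```

```bash
python3 - <<'E'
from h import *
grab('side','s6');o=get_obs();print(o['ee_pos'],o['wrist_force'],o['opening'],o['q'].round(1))
a=cv2.resize(cv2.imread('pics/s6.png')[40:230,180:370],None,fx=3.1,fy=3.1);cv2.imwrite('pics/s6b.png',a)
E
```

```text
[0.64267968 0.09488321 0.24424334] [0.05754947 7.78890748 1.71019374] 0.03538126724199192 [ 8.5 20.  29.3 99.3 -0.2  4.6]
```

View pics/s6b.png

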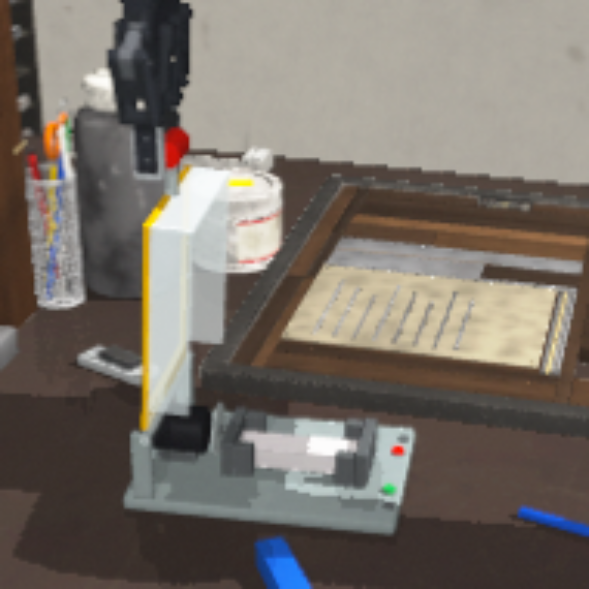

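Emit:
servo_tool(steps=[{"x": 0, "y": 0, "z": 0, "yaw": 0}, {"x": 0, "y": 0, "z": 0, "yaw": 0}, {"x": 0, "y": 0, "z": 0, "yaw": 0}, {"x": 0, "y": 0, "z": 20, "yaw": 0}, {"x": 0, "y": 0, "z": 45, "yaw": 0}, {"x": -20, "y": 10, "z": 60, "yaw": 0}, {"x": -50, "y": 40, "z": 60, "yaw": 0}, {"x": -80, "y": 80, "z": 50, "yaw": 0}, {"x": -110, "y": 120, "z": 30, "yaw": 0}, {"x": -140, "y": 160, "z": 0, "yaw": 1}, {"x": -170, "y": 195, "z": -30, "yaw": 2}, {"x": -199, "y": 222, "z": -60, "yaw": 2.5}], grip=60)

```text
time: 11.42
ee_pos: [0.4425, 0.318, 0.1834]
tcp_rot: [-179.8, 0.1, -173.6]
wrist_force: [0.7, 0.2, -0.2]
opening: 0.0599
```

```bash
python3 - <<'E'
from h import *
grab('side','s7');grab('top','t7');o=get_obs();print(o['ee_pos'],o['tcp_rot'],o['opening'])
E
```

```text
[0.44032167 0.31801405 0.18098721] [-179.665731     -0.23646359 -173.42303598] 0.06005633765410712
```

View pics/s7.png

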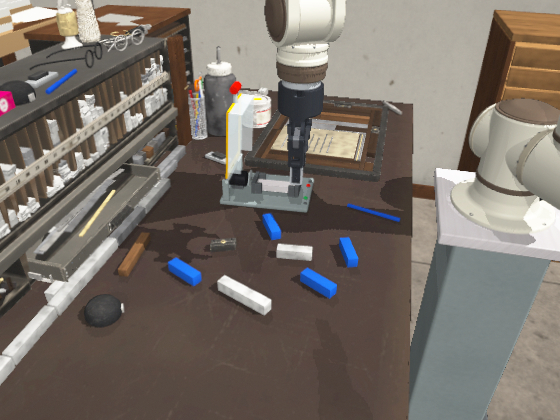

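View pics/t7.png

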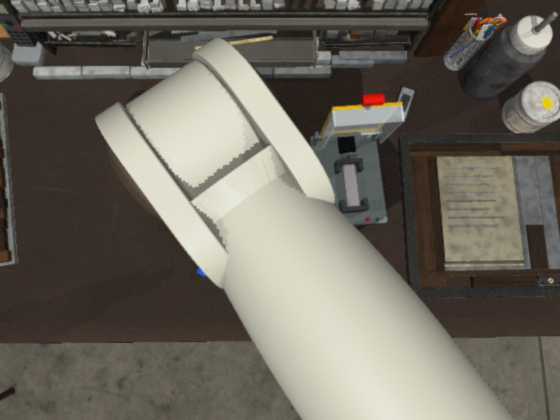

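Emit:
servo_tool(steps=[{"x": 2, "y": -1, "z": -40, "yaw": 0}, {"x": 3, "y": -1, "z": -80, "yaw": 0}, {"x": 3, "y": -1, "z": -115, "yaw": 0}, {"x": 3, "y": -1, "z": -145, "yaw": 0}, {"x": 3, "y": -1, "z": -151, "yaw": 0}, {"x": 3, "y": -1, "z": -151, "yaw": 0}], grip=45)

```text
time: 12.28
ee_pos: [0.4439, 0.317, 0.0309]
tcp_rot: [-179.7, -0.2, -173.4]
wrist_force: [-0.9, 0.6, 0.1]
opening: 0.0448
```

```bash
python3 - <<'E'
from h import *
grab('side','s8');o=get_obs();print(o['ee_pos'],o['tcp_rot'],o['opening'])
a=cv2.resize(cv2.imread('pics/s8.png')[200:280,255:335],None,fx=7,fy=7,interpolation=cv2.INTER_CUBIC);cv2.imwrite('pics/s8b.png',a)
t=cv2.imread('pics/t7.png')[85:235,300:400];cv2.imwrite('pics/t7b.png',cv2.resize(t,None,fx=4,fy=4,interpolation=cv2.INTER_CUBIC))
E
```

```text
[0.44413266 0.31727466 0.03148134] [-1.79710996e+02 -1.46258269e-01 -1.73443474e+02] 0.04482596186620911
```

View pics/s8b.png

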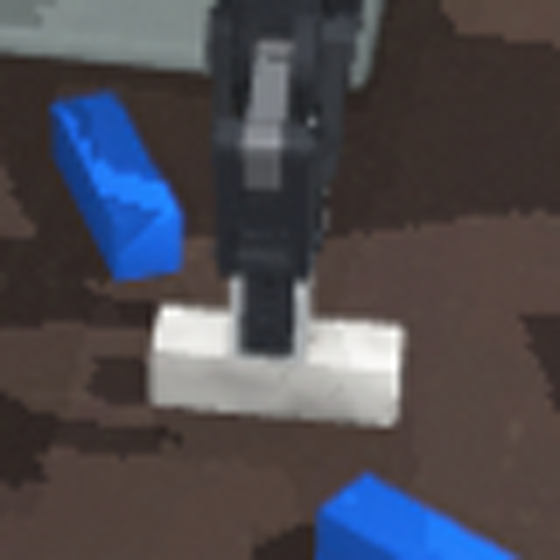

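View pics/t7b.png

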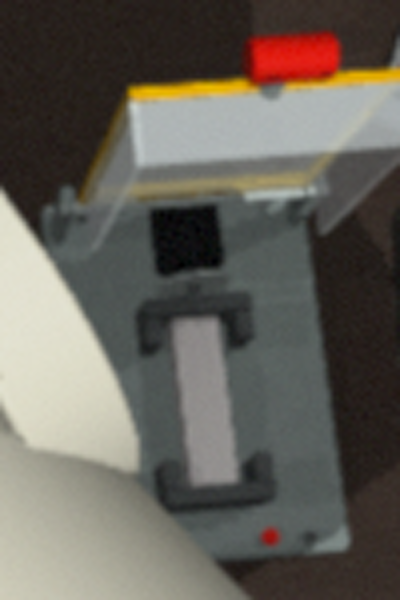

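```bash
python3 - <<'E'
from h import *
d=np.load('pics/s8_d.npy')
for v in range(240,256,2): print(v,world('side',293,v,d[v,293]).round(4))
for z in (.03,.035,.04,.045): print(z,proj('side',[.444,.345,z]),proj('side',[.444,.34,z]))
B=np.array([world('top',300+x/4,85+y/4,z=.03) for x,y in [(172,318),(219,315),(241,483),(190,487)]]);print(B.round(4),B.mean(0))
a=(B[0]+B[1]-B[2]-B[3])/2;print(np.hypot(*a[:2]),np.degrees(np.arctan2(a[1],a[0])),np.linalg.norm(B[0]-B[1]))
d=np.load('pics/t7_d.npy')
for x,y in [(208,400),(190,350),(225,450)]: print(world('top',300+x//4,85+y//4,d[85+y//4,300+x//4]).round(4))
# outer cheek block corners z=.04/.042
C=np.array([world('top',300+x/4,85+y/4,z=.042) for x,y in [(138,302),(252,295),(275,495),(160,503)]]);print(C.round(4),C.mean(0))
for f,n in (('t7','top'),('s7','side')):
    im=cv2.imread(f'pics/{f}.png').astype(int);dd=np.load(f'pics/{f}_d.npy')
    m=(im[:,:,2]>120)&(im[:,:,1]<60)&(im[:,:,0]<60)
    k,l,st,c=cv2.connectedComponentsWithStats(m.astype(np.uint8))
    for i in range(1,k):
        if st[i,4]>60:
            v,u=np.nonzero(l==i); P=np.array([world(n,a,b,dd[b,a]) for a,b in zip(u,v) if dd[b,a]>0]); print(n,c[i],np.median(P,0))
O=np.array([.5378,.0877]);X=np.array([np.cos(.0725),np.sin(.0725)])
for a in (1.5,1.571,1.64):
    p=[*(O+X*(.105-.2*np.cos(a))),.062+.2*np.sin(a)];print(a,np.round(p,3),proj('top',p),proj('side',p))
E
```

```text
240 [0.4395 0.3472 0.0631]
242 [0.4385 0.3517 0.0618]
244 [0.4386 0.3504 0.0561]
246 [0.4382 0.3518 0.0524]
248 [0.4385 0.3497 0.046 ]
250 [0.438  0.3515 0.0425]
252 [0.4424 0.3277 0.0186]
254 [0.4421 0.3287 0.0143]
0.03 [[290.51118346 252.5999728 ]] [[291.06405057 251.06251699]]
0.035 [[290.57814918 250.5785725 ]] [[291.13235976 249.0453157 ]]
0.04 [[290.64549116 248.54487369]] [[291.20105048 247.0159036 ]]
0.045 [[290.71321221 246.4987749 ]] [[291.27012553 244.97418056]]
[[0.5853 0.1031 0.03  ]
 [0.5869 0.0771 0.03  ]
 [0.4929 0.0695 0.03  ]
 [0.4909 0.0973 0.03  ]] [0.53899859 0.08672564 0.03      ]
0.09443041585280357 4.067414393749074 0.026081053937855855
[0.5386 0.0857 0.0316]
[0.5687 0.0946 0.0282]
[0.5121 0.078  0.0307]
[[0.591  0.1236 0.042 ]
 [0.5946 0.0612 0.042 ]
 [0.4842 0.0544 0.042 ]
 [0.4803 0.116  0.042 ]] [0.53754052 0.08881893 0.042     ]
top [373.09016393  99.03688525] [0.62867107 0.09593181 0.27012055]
side [234.96  87.41] [0.62688486 0.10970959 0.26632792]
1.5 [0.628 0.094 0.261] [[372.61516551 101.49171459]] [[236.0291403   87.72707652]]
1.571 [0.643 0.095 0.262] [[371.60675685  93.42841934]] [[229.76313014  87.10924487]]
1.64 [0.656 0.096 0.262] [[370.48843417  85.90655197]] [[223.71747368  86.93843271]]
```

Emit:
servo_tool(steps=[{"x": 2, "y": 0, "z": -10, "yaw": 0}, {"x": 2, "y": 0, "z": -19, "yaw": 0}, {"x": 2, "y": 0, "z": -25, "yaw": 0}, {"x": 2, "y": 0, "z": -25, "yaw": 0}])

```text
time: 12.82
ee_pos: [0.4457, 0.317, 0.0058]
tcp_rot: [-179.7, -0.2, -173.4]
wrist_force: [-0.7, 0.6, 0.2]
opening: 0.0451
```

Emit:
servo_tool(steps=[{"x": 0, "y": 0, "z": 0, "yaw": 0}, {"x": 0, "y": 0, "z": 0, "yaw": 0}, {"x": 0, "y": 0, "z": 0, "yaw": 0}, {"x": 0, "y": 0, "z": 0, "yaw": 0}], grip=10, grip_force=50)

```text
time: 13.32
ee_pos: [0.4459, 0.3172, 0.0061]
tcp_rot: [-179.7, -0.2, -173.4]
wrist_force: [-0.2, -0.7, 2.5]
opening: 0.02
```

```bash
python3 - <<'E'
from h import *
grab('side','s9');o=get_obs();print(o['ee_pos'],o['tcp_rot'],o['opening'],o['wrist_force'])
a=cv2.resize(cv2.imread('pics/s9.png')[200:280,255:335],None,fx=7,fy=7,interpolation=cv2.INTER_CUBIC);cv2.imwrite('pics/s9b.png',a)
E
```

```text
[0.44590665 0.31716891 0.00610804] [-1.79695164e+02 -1.75553173e-01 -1.73437334e+02] 0.01961764297528652 [-0.31702649  0.72517523  3.05734039]
```

View pics/s9b.png

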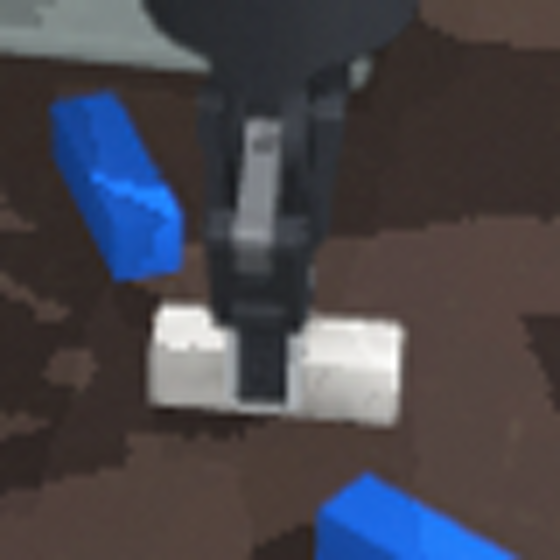

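Emit:
servo_tool(steps=[{"x": 0, "y": 0, "z": 15, "yaw": 0}, {"x": 0, "y": 0, "z": 45, "yaw": 0}, {"x": 5, "y": -10, "z": 75, "yaw": 0}, {"x": 15, "y": -35, "z": 95, "yaw": 0}, {"x": 28, "y": -68, "z": 95, "yaw": -0.5}, {"x": 43, "y": -103, "z": 95, "yaw": -1}, {"x": 58, "y": -140, "z": 95, "yaw": -1.5}, {"x": 73, "y": -175, "z": 95, "yaw": -2}, {"x": 87, "y": -209, "z": 95, "yaw": -2.4}, {"x": 95, "y": -229, "z": 90, "yaw": -2.4}, {"x": 95, "y": -229, "z": 80, "yaw": -2.4}, {"x": 95, "y": -229, "z": 70, "yaw": -2.4}])

```text
time: 14.88
ee_pos: [0.5406, 0.0885, 0.0757]
tcp_rot: [-179.7, -0.2, -175.8]
wrist_force: [0.6, 0.0, -1.4]
opening: 0.0199
```

```bash
python3 - <<'E'
from h import *
grab('side','s10');o=get_obs();print(o['ee_pos'],o['tcp_rot'],o['opening'],o['wrist_force'])
a=cv2.resize(cv2.imread('pics/s10.png')[110:220,210:330],None,fx=5,fy=5,interpolation=cv2.INTER_CUBIC);cv2.imwrite('pics/s10b.png',a)
grab('top','t10')
a=cv2.resize(cv2.imread('pics/t10.png')[85:235,290:400],None,fx=4,fy=4,interpolation=cv2.INTER_CUBIC);cv2.imwrite('pics/t10b.png',a)
E
```

```text
[0.53994802 0.08865213 0.07414586] [-179.69476352   -0.3004732  -175.80719927] 0.019778711273652078 [ 0.02703639  0.09757806 -3.36277455]
```

View pics/s10b.png

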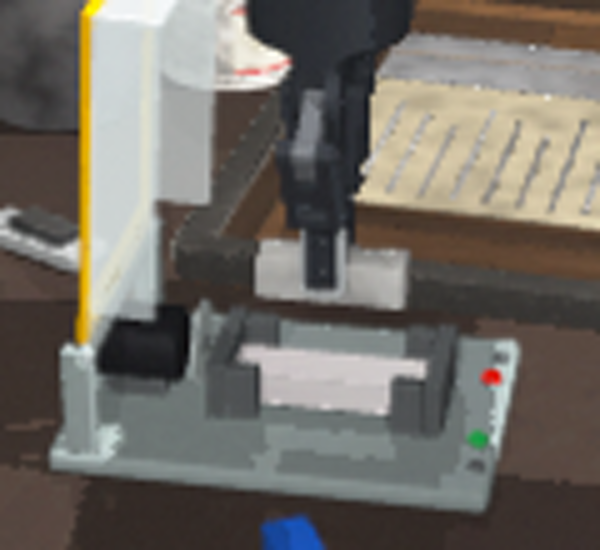

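View pics/t10b.png

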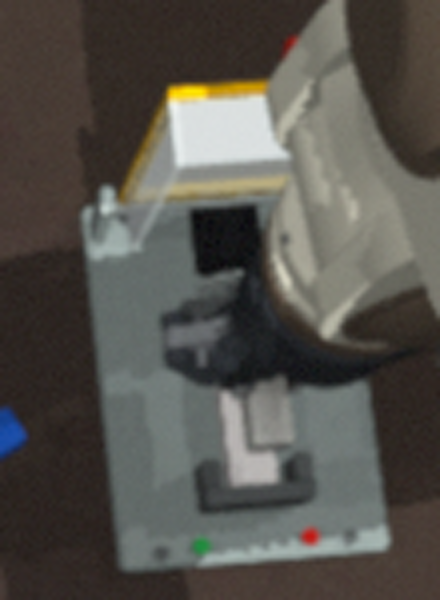

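Emit:
servo_tool(steps=[{"x": 1, "y": -0.6, "z": -10, "yaw": 0}, {"x": 1, "y": -0.6, "z": -20, "yaw": 0}, {"x": 1, "y": -0.6, "z": -30, "yaw": 0}, {"x": 1, "y": -0.6, "z": -33, "yaw": 0}, {"x": 1, "y": -0.6, "z": -33, "yaw": 0}])

```text
time: 15.6
ee_pos: [0.5407, 0.0881, 0.0415]
tcp_rot: [-179.7, -0.3, -175.8]
wrist_force: [0.8, 0.5, -1.7]
opening: 0.0198
```

```bash
python3 - <<'E'
from h import *
grab('side','s11');o=get_obs();print(o['ee_pos'],o['tcp_rot'],o['opening'],o['wrist_force'])
a=cv2.resize(cv2.imread('pics/s11.png')[130:220,220:320],None,fx=6,fy=6,interpolation=cv2.INTER_CUBIC);cv2.imwrite('pics/s11b.png',a)
O=np.array([.5383,.0877]);th=.0716;X=np.array([np.cos(th),np.sin(th)]);Y=np.array([-X[1],X[0]])
for z in(.03,.034,.052):print(z,[((proj('side',[*(O+X*x+Y*.0105),z])[0]-[220,130])*6).round(0).tolist() for x in (-.0355,.0355)])
E
```

```text
[0.54095051 0.08816397 0.04189167] [-179.68976927   -0.29467592 -175.78934686] 0.019488475372575365 [ 0.402838    0.13166635 -0.38556057]
0.03 [[416.0, 338.0], [243.0, 321.0]]
0.034 [[416.0, 329.0], [242.0, 313.0]]
0.052 [[418.0, 290.0], [242.0, 273.0]]
```

View pics/s11b.png

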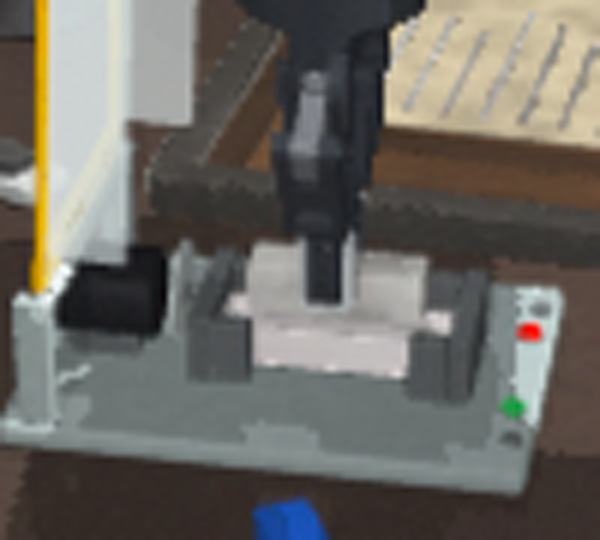

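Emit:
servo_tool(steps=[{"x": 2, "y": 0, "z": -2, "yaw": 0}, {"x": 2, "y": 0, "z": -4, "yaw": 0}, {"x": 2, "y": 0, "z": -5.5, "yaw": 0}, {"x": 2, "y": 0, "z": -5.5, "yaw": 0}])

```text
time: 16.15
ee_pos: [0.5429, 0.0881, 0.0363]
tcp_rot: [-179.7, -0.3, -175.8]
wrist_force: [-0.1, -0.0, -1.6]
opening: 0.0196
```

Emit:
servo_tool(steps=[{"x": 0, "y": 0, "z": -1, "yaw": 0}, {"x": 0, "y": 0, "z": -1.5, "yaw": 0}, {"x": 0, "y": 0, "z": -1.5, "yaw": 0}])

```text
time: 16.52
ee_pos: [0.543, 0.0882, 0.0361]
tcp_rot: [-179.7, -0.3, -175.8]
wrist_force: [-4.9, -1.8, 9.4]
opening: 0.02
```

```bash
python3 - <<'E'
from h import *
grab('side','s12');o=get_obs();print(o['ee_pos'],o['opening'],o['wrist_force'])
a=cv2.resize(cv2.imread('pics/s12.png')[130:220,220:320],None,fx=6,fy=6,interpolation=cv2.INTER_CUBIC);cv2.imwrite('pics/s12b.png',a)
E
```

```text
[0.54297303 0.08812729 0.03608104] 0.019834431321193252 [-5.18086583  0.26129486  8.48365663]
```

View pics/s12b.png

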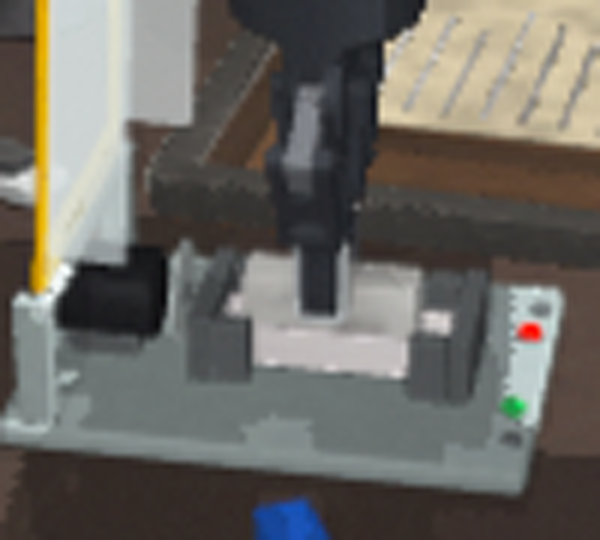

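Contact with the bed (about 9 N) and bar between the stops. Release to a modest opening and rise.

Emit:
servo_tool(steps=[{"x": 0, "y": 0, "z": 1, "yaw": 0}, {"x": 0, "y": 0, "z": 1, "yaw": 0}, {"x": 0, "y": 0, "z": 1, "yaw": 0}, {"x": 0, "y": 0, "z": 15, "yaw": 0}, {"x": 0, "y": 0, "z": 40, "yaw": 0}, {"x": 0, "y": 0, "z": 80, "yaw": 0}, {"x": -20, "y": 0, "z": 120, "yaw": 0}, {"x": -40, "y": 0, "z": 160, "yaw": 0}, {"x": -40, "y": 0, "z": 190, "yaw": 0}], grip=40)

```text
time: 17.7
ee_pos: [0.5022, 0.0882, 0.2295]
tcp_rot: [-179.7, -0.1, -175.8]
wrist_force: [1.8, 0.7, -0.2]
opening: 0.0401
```

```bash
python3 - <<'E'
from h import *
grab('side','s13');grab('top','t13');o=get_obs();print(o['ee_pos'],o['opening'],o['wrist_force'])
a=cv2.resize(cv2.imread('pics/s13.png')[70:220,200:340],None,fx=4,fy=4,interpolation=cv2.INTER_CUBIC)
b=cv2.resize(cv2.imread('pics/t13.png')[85:235,290:340+60],None,fx=4,fy=4,interpolation=cv2.INTER_CUBIC)
cv2.imwrite('pics/st13.png',cv2.resize(np.hstack([a,b]),None,fx=.8,fy=.8))
for f,n in (('t13','top'),('s13','side')):
    im=cv2.imread(f'pics/{f}.png').astype(int);dd=np.load(f'pics/{f}_d.npy')
    m=(im[:,:,2]>120)&(im[:,:,1]<60)&(im[:,:,0]<60)
    k,l,st,c=cv2.connectedComponentsWithStats(m.astype(np.uint8))
    for i in range(1,k):
        if st[i,4]>40:
            v,u=np.nonzero(l==i); P=np.array([world(n,a,b,dd[b,a]) for a,b in zip(u,v) if dd[b,a]>0]); print(n,c[i],st[i],np.median(P,0))
E
```

```text
[0.50385483 0.08836062 0.23083866] 0.04021204555967145 [0.84258931 0.03423844 0.41968762]
top [372.16605166  98.67158672] [361  93  24  13 271] [0.62935964 0.0964463  0.26964121]
side [234.87  87.46] [230  82  11  12 100] [0.62709218 0.10974959 0.26643174]
```

View pics/st13.png

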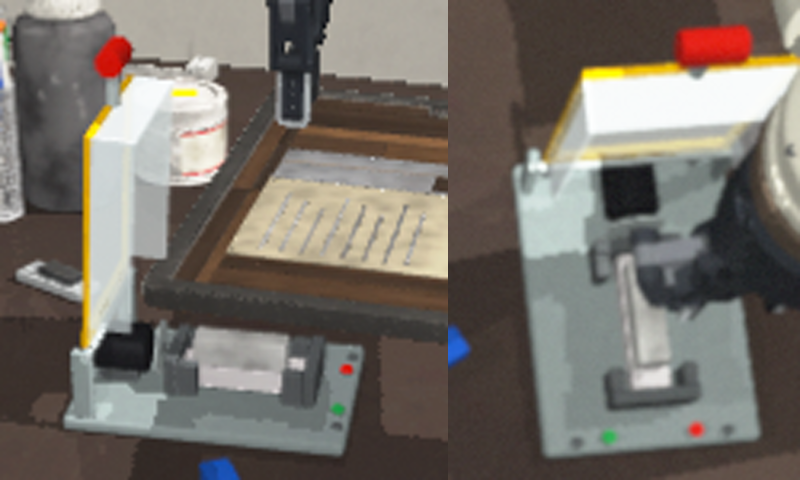

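Emit:
servo_tool(steps=[{"x": 0, "y": 2, "z": 40, "yaw": 0}, {"x": 20, "y": 4, "z": 75, "yaw": 0}, {"x": 60, "y": 6, "z": 75, "yaw": 0}, {"x": 95, "y": 7, "z": 75, "yaw": 0}, {"x": 127, "y": 7, "z": 75, "yaw": 0}, {"x": 127, "y": 7, "z": 70, "yaw": 0}, {"x": 127, "y": 7, "z": 50, "yaw": 0}, {"x": 127, "y": 7, "z": 28, "yaw": 0}, {"x": 127, "y": 7, "z": 13, "yaw": 0}, {"x": 127, "y": 7, "z": 13, "yaw": 0}, {"x": 127, "y": 7, "z": 13, "yaw": 0}], grip=60)

```text
time: 19.18
ee_pos: [0.6305, 0.0954, 0.2449]
tcp_rot: [-179.7, 0.2, -175.8]
wrist_force: [0.4, 0.1, 0.0]
opening: 0.0596
```

```bash
python3 - <<'E'
from h import *
grab('side','s14');o=get_obs();print(o['ee_pos'],o['opening'],o['wrist_force'])
a=cv2.resize(cv2.imread('pics/s14.png')[50:130,190:290],None,fx=6,fy=6,interpolation=cv2.INTER_CUBIC);cv2.imwrite('pics/s14b.png',a)
E
```

```text
[0.63072307 0.09542138 0.24500807] 0.06008425093117624 [ 0.75386802 -0.52249805  0.53643298]
```

View pics/s14b.png

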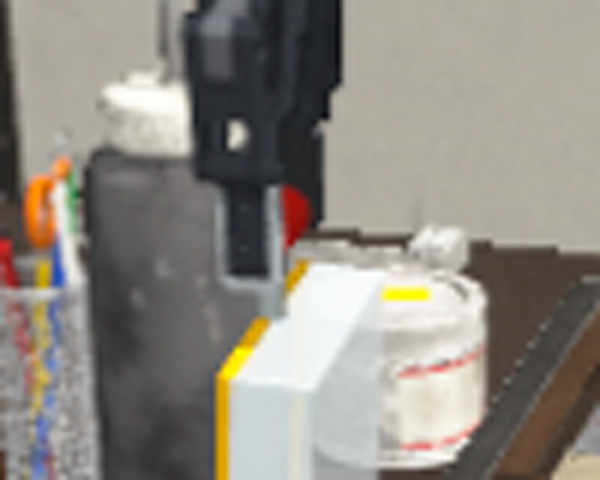

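```bash
python3 - <<'E'
from h import *
d=np.load('pics/s14_d.npy')
for u,v in [(230,85),(231,88),(232,92),(239,85),(240,86),(239,88)]: print(world('side',u,v,d[v,u]).round(4))
for p in ([.63,.0954+.030,.245],[.63,.0954+.042,.245],[.63,.1134,.262],[.63,.0954,.262]): print((proj('side',p)[0]-[190,50])*6)
E
```

```text
[0.6279 0.1344 0.2805]
[0.6246 0.1383 0.2756]
[0.623  0.1378 0.2668]
[0.6223 0.0912 0.2672]
[0.622  0.0856 0.2631]
[0.6208 0.0966 0.2623]
[246.78690533 297.76894954]
[236.05765869 309.10709618]
[255.47595873 241.40557052]
[271.05427247 225.63252275]
```

Emit:
servo_tool(steps=[{"x": 2, "y": 0, "z": 0, "yaw": 0}, {"x": 2, "y": 0, "z": 0, "yaw": 0}, {"x": 2, "y": 0, "z": 0, "yaw": 0}, {"x": 2, "y": 0, "z": 0, "yaw": 0}, {"x": 2, "y": 0, "z": 0, "yaw": 0}], grip=20, grip_force=40)

```text
time: 19.85
ee_pos: [0.6332, 0.0945, 0.2462]
tcp_rot: [-179.7, 0.3, -175.8]
wrist_force: [0.9, -5.0, 5.2]
opening: 0.0353
```

```bash
python3 - <<'E'
import numpy as np
a0=1.515;X=np.array([np.cos(np.radians(4.1)),np.sin(np.radians(4.1))])
for a in np.linspace(a0,0,19)[1:]:
    dx=200*(np.cos(a0)-np.cos(a));dz=200*(np.sin(a)-np.sin(a0)); print(round(a,2),(X*dx).round(1),round(dz,1))
E
```

```text
1.43 [-16.7  -1.2] -1.6
1.35 [-33.2  -2.4] -4.7
1.26 [-49.4  -3.5] -9.1
1.18 [-65.2  -4.7] -14.9
1.09 [-80.4  -5.8] -22.0
1.01 [-95.   -6.8] -30.3
0.93 [-108.8   -7.8] -39.9
0.84 [-121.8   -8.7] -50.5
0.76 [-133.8   -9.6] -62.3
0.67 [-144.8  -10.4] -75.0
0.59 [-154.7  -11.1] -88.6
0.5 [-163.5  -11.7] -102.9
0.42 [-171.   -12.3] -118.0
0.34 [-177.2  -12.7] -133.6
0.25 [-182.  -13.] -149.7
0.17 [-185.5  -13.3] -166.2
0.08 [-187.7  -13.5] -182.9
0.0 [-188.4  -13.5] -199.7
```

Emit:
servo_tool(steps=[{"x": -17, "y": -1, "z": -2, "yaw": 0}, {"x": -33, "y": -2, "z": -5, "yaw": 0}, {"x": -49, "y": -3.5, "z": -9, "yaw": 0}, {"x": -65, "y": -4.5, "z": -15, "yaw": 0}, {"x": -80, "y": -6, "z": -22, "yaw": 0}, {"x": -95, "y": -7, "z": -30, "yaw": 0}, {"x": -109, "y": -8, "z": -40, "yaw": 0}, {"x": -122, "y": -9, "z": -50, "yaw": 0}, {"x": -134, "y": -9.5, "z": -62, "yaw": 0}, {"x": -145, "y": -10.5, "z": -75, "yaw": 0}, {"x": -145, "y": -10.5, "z": -75, "yaw": 0}])

```text
time: 21.22
ee_pos: [0.4868, 0.0834, 0.1715]
tcp_rot: [-179.6, 0.2, -175.8]
wrist_force: [-6.5, -4.9, 6.3]
opening: 0.0348
```

```bash
python3 - <<'E'
from h import *
grab('side','s15');o=get_obs();print(o['ee_pos'],o['opening'],o['wrist_force'])
a=cv2.resize(cv2.imread('pics/s15.png')[80:220,200:340],None,fx=4,fy=4,interpolation=cv2.INTER_CUBIC);cv2.imwrite('pics/s15b.png',a)
E
```

```text
[0.48709052 0.0833854  0.17184334] 0.03516599794041098 [-7.83518872 -4.93528412  6.11656535]
```

View pics/s15b.png

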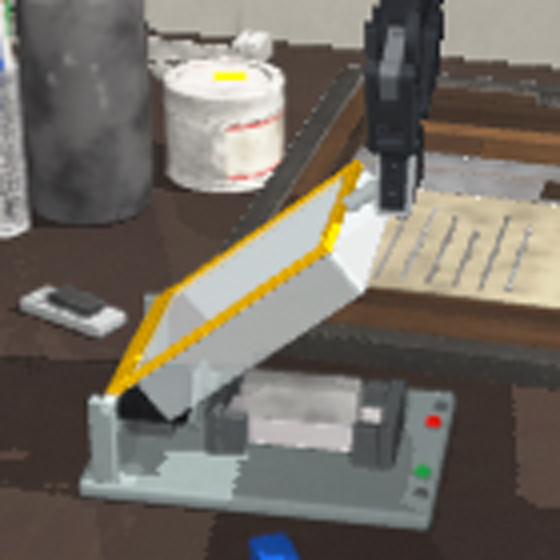

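Emit:
servo_tool(steps=[{"x": -10, "y": -1, "z": -14, "yaw": 0}, {"x": -19, "y": -1.5, "z": -28, "yaw": 0}, {"x": -26, "y": -2, "z": -43, "yaw": 0}, {"x": -33, "y": -2.5, "z": -59, "yaw": 0}, {"x": -37, "y": -2.7, "z": -75, "yaw": 0}, {"x": -41, "y": -3, "z": -91, "yaw": 0}, {"x": -43, "y": -3, "z": -106, "yaw": 0}, {"x": -43.5, "y": -3, "z": -115, "yaw": 0}, {"x": -43.5, "y": -3, "z": -119, "yaw": 0}, {"x": -43.5, "y": -3, "z": -122, "yaw": 0}, {"x": -43.5, "y": -3, "z": -122, "yaw": 0}])

```text
time: 22.65
ee_pos: [0.4422, 0.0799, 0.0492]
tcp_rot: [-179.6, 0.1, -175.8]
wrist_force: [-7.7, -3.4, 0.3]
opening: 0.0348
```

```bash
python3 - <<'E'
from h import *
grab('side','s16');o=get_obs();print(o['ee_pos'],o['opening'],o['wrist_force'])
a=cv2.resize(cv2.imread('pics/s16.png')[80:220,200:340],None,fx=4,fy=4,interpolation=cv2.INTER_CUBIC);cv2.imwrite('pics/s16b.png',a)
E
```

```text
[0.44219918 0.07990536 0.04923471] 0.03524066445816699 [-6.87879977 -3.97422906  0.40860561]
```

View pics/s16b.png

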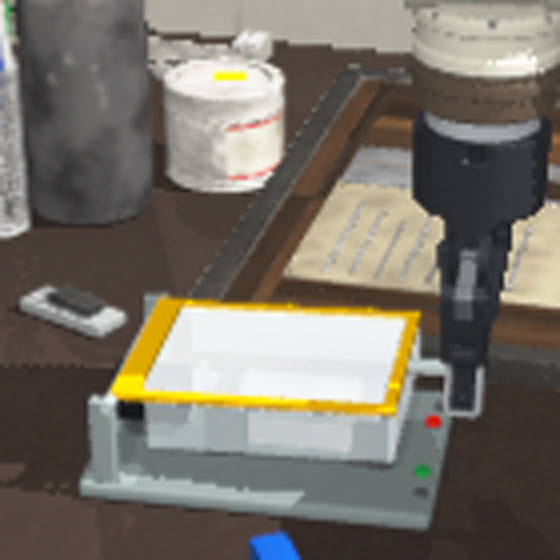

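Emit:
servo_tool(steps=[{"x": -1, "y": 0, "z": -3, "yaw": 0}, {"x": -1, "y": 0, "z": -5, "yaw": 0}, {"x": -1, "y": 0, "z": -5, "yaw": 0}])

```text
time: 23.08
ee_pos: [0.4419, 0.0799, 0.0444]
tcp_rot: [-179.5, 0.2, -175.8]
wrist_force: [4.8, -2.3, -0.1]
opening: 0.0354
```

Emit:
servo_tool(steps=[{"x": 0, "y": 0, "z": -2, "yaw": 0}, {"x": 0, "y": 0, "z": -4, "yaw": 0}, {"x": 0, "y": 0, "z": -4, "yaw": 0}])

```text
time: 23.45
ee_pos: [0.4419, 0.0799, 0.0417]
tcp_rot: [-179.5, 0.2, -175.8]
wrist_force: [-5.3, -3.0, 15.1]
opening: 0.0351
```

Emit:
servo_tool(steps=[{"x": 0, "y": 0, "z": 0, "yaw": 0}, {"x": 0, "y": 0, "z": 0, "yaw": 0}, {"x": 0, "y": 0, "z": 0, "yaw": 0}, {"x": 0, "y": 0, "z": 10, "yaw": 0}, {"x": 0, "y": 0, "z": 30, "yaw": 0}, {"x": 0, "y": 0, "z": 55, "yaw": 0}, {"x": 0, "y": 0, "z": 70, "yaw": 0}, {"x": 0, "y": 0, "z": 70, "yaw": 0}], grip=60)

```text
time: 24.45
ee_pos: [0.4426, 0.08, 0.1127]
tcp_rot: [-179.6, 0.3, -175.8]
wrist_force: [-0.6, 0.4, -0.0]
opening: 0.0598
```

```bash
python3 - <<'E'
from h import *
grab('side','s17');grab('top','t17');o=get_obs();print(o['ee_pos'],o['opening'],o['wrist_force'])
a=cv2.resize(cv2.imread('pics/s17.png')[80:220,200:340],None,fx=4,fy=4,interpolation=cv2.INTER_CUBIC);cv2.imwrite('pics/s17b.png',a)
for f,n in (('t17','top'),('s17','side')):
    im=cv2.imread(f'pics/{f}.png').astype(int);dd=np.load(f'pics/{f}_d.npy')
    m=(im[:,:,2]>120)&(im[:,:,1]<60)&(im[:,:,0]<60)
    k,l,st,c=cv2.connectedComponentsWithStats(m.astype(np.uint8))
    for i in range(1,k):
        if st[i,4]>40:
            v,u=np.nonzero(l==i); P=np.array([world(n,a,b,dd[b,a]) for a,b in zip(u,v) if dd[b,a]>0]); print(n,c[i],st[i],np.median(P,0),P[:,2].max())
O=np.array([.5383,.0877]);X=np.array([np.cos(.0716),np.sin(.0716)])
for a in (0,.03,.06):
    p=[*(O+X*(.105-.2*np.cos(a))),.062+.2*np.sin(a)];print(a,np.round(p,3),proj('top',p),proj('side',p))
E
```

```text
[0.4417483  0.07987126 0.11109365] 0.059928918540582084 [-1.46495234  1.03926838  0.27138535]
side [315.91 174.53] [311 168  10  14 100] [0.4408669  0.09421691 0.06831121] 0.07459345749161601
0 [0.444 0.081 0.062] [[359.38856269 226.63970581]] [[315.17956018 174.78753347]]
0.03 [0.444 0.081 0.068] [[360.03518747 226.23121401]] [[315.27830397 172.55798173]]
0.06 [0.444 0.081 0.074] [[360.67975553 225.72972534]] [[315.30134543 170.31070901]]
```

View pics/s17b.png

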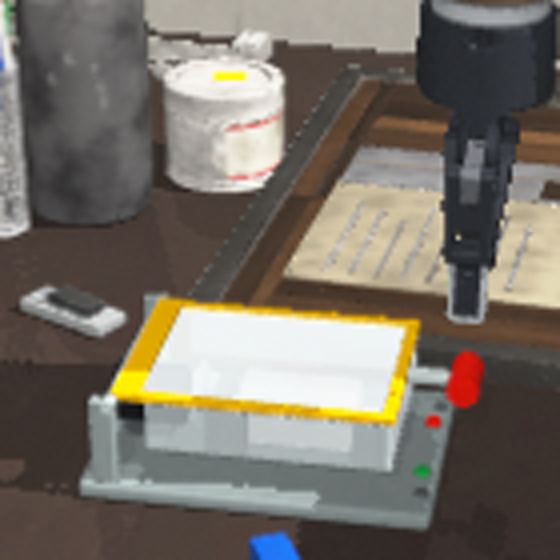

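Emit:
servo_tool(steps=[{"x": 2, "y": 1, "z": 0, "yaw": 0}, {"x": 2, "y": 1, "z": 0, "yaw": 0}, {"x": 2, "y": 1, "z": 0, "yaw": 0}, {"x": 2, "y": 1, "z": -10, "yaw": 0}, {"x": 2, "y": 1, "z": -20, "yaw": 0}, {"x": 2, "y": 1, "z": -28, "yaw": 0}, {"x": 2, "y": 1, "z": -33, "yaw": 0}, {"x": 2, "y": 1, "z": -35, "yaw": 0}, {"x": 2, "y": 1, "z": -35, "yaw": 0}], grip=2)

```text
time: 25.68
ee_pos: [0.4438, 0.0809, 0.0761]
tcp_rot: [-179.5, 0.2, -175.8]
wrist_force: [0.5, -0.6, 0.6]
opening: 0.002
```

Emit:
servo_tool(steps=[{"x": 0, "y": 0, "z": -2, "yaw": 0}, {"x": 0, "y": 0, "z": -4, "yaw": 0}, {"x": 0, "y": 0, "z": -4, "yaw": 0}])

```text
time: 26.05
ee_pos: [0.4437, 0.0809, 0.072]
tcp_rot: [-179.5, 0.2, -175.8]
wrist_force: [-0.5, 0.5, 1.0]
opening: 0.0022
```

Emit:
servo_tool(steps=[{"x": 0, "y": 0, "z": -2, "yaw": 0}, {"x": 0, "y": 0, "z": -3, "yaw": 0}, {"x": 0, "y": 0, "z": -3, "yaw": 0}])

```text
time: 26.42
ee_pos: [0.444, 0.0809, 0.0709]
tcp_rot: [-179.6, 0.2, -175.8]
wrist_force: [-6.9, -1.7, 15.8]
opening: 0.0018
```

Emit:
servo_tool(steps=[{"x": 0, "y": 0, "z": 20, "yaw": 0}, {"x": 0, "y": 0, "z": 50, "yaw": 0}, {"x": -10, "y": 20, "z": 90, "yaw": 0}, {"x": -30, "y": 60, "z": 120, "yaw": 0}, {"x": -50, "y": 110, "z": 130, "yaw": 0}, {"x": -70, "y": 160, "z": 130, "yaw": 0}, {"x": -90, "y": 210, "z": 130, "yaw": 0}, {"x": -110, "y": 250, "z": 130, "yaw": 0}, {"x": -120, "y": 290, "z": 130, "yaw": 0}, {"x": -120, "y": 290, "z": 130, "yaw": 0}])

```text
time: 27.68
ee_pos: [0.323, 0.3729, 0.2003]
tcp_rot: [-179.5, 0.2, -175.7]
wrist_force: [-1.4, -0.2, -1.1]
opening: 0.0018
```

```bash
python3 - <<'E'
from h import *
grab('side','s18');grab('top','t18');o=get_obs();print(o['ee_pos'],o['opening'],o['wrist_force'])
a=cv2.resize(cv2.imread('pics/s18.png')[110:230,200:340],None,fx=4,fy=4,interpolation=cv2.INTER_CUBIC)
b=cv2.resize(cv2.imread('pics/t18.png')[115:235,300:400],None,fx=4,fy=4,interpolation=cv2.INTER_CUBIC)
cv2.imwrite('pics/st18.png',cv2.resize(np.hstack([a,b]),None,fx=.8,fy=.8))
for f,n in (('t18','top'),('s18','side'),('t0','top'),('s0','side')):
    im=cv2.imread(f'pics/{f}.png').astype(int);dd=np.load(f'pics/{f}_d.npy')
    m=(im[:,:,2]>120)&(im[:,:,1]<60)&(im[:,:,0]<60)
    k,l,st,c=cv2.connectedComponentsWithStats(m.astype(np.uint8))
    for i in range(1,k):
        if st[i,4]>40:
            v,u=np.nonzero(l==i); P=np.array([world(n,a,b,dd[b,a]) for a,b in zip(u,v) if dd[b,a]>0]); print(f,c[i],st[i],np.median(P,0))
E
```

```text
[0.32380551 0.37090348 0.2006487 ] 0.0020785408065096557 [ 0.73112985 -0.34591636 -0.48335077]
t18 [360.94666667 225.38      ] [352 217  18  14 150] [0.44461696 0.07928552 0.07045865]
s18 [315.95049505 174.52475248] [311 168  10  14 101] [0.44081033 0.0943972  0.06853694]
t0 [361.25862069 225.42528736] [352 218  19  13 174] [0.4441011  0.08129987 0.0802632 ]
s0 [316.         170.78217822] [311 164  10  14 101] [0.44120816 0.0942933  0.07866635]
```

View pics/st18.png

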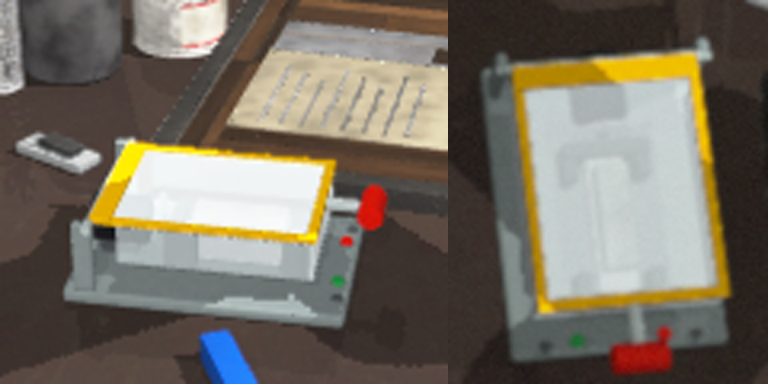

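Guard closed: the grip's top is at z about 72 mm, so its centre is at 62 mm. The bar is visible in the nest under the guard, and the arm is clear.

```bash
python3 -c "
from workcell import job_done
print(job_done())"
```

```text
the job is handed in; nothing more can be done
None
```

The job is done and handed in at about 28 s of the 72 s. The guard was raised, the short grey bar was laid in the nest and released, and the guard was lowered fully closed over it.

**Last checks**
- **Guard closed:** the grip's top was at z about 71 mm, which puts its centre at about 62 mm as it should be when closed. Pressing down on it gave about 16 N with no further movement.
- **Bar in place:** it lies flat and lengthwise between the end stops, and is visible through the guard.
- **Arm clear:** it ended well away from the trimmer, with no force on the wrist.

**What failed or disagreed**
- **First pinch slipped:** my first hold on the grip slid off at about 0.75 rad. A second try there closed on nothing. The pictures showed the fingertips roughly level with the TCP, not 22 mm ahead as stated. I gripped about 22 mm lower from then on, and the grip held.
- **Not quite 1.57 when raised:** the guard stood at about 1.51 rad by the cameras while the bar was placed. I took that as upright and left it.
- **Bar not exactly centred when placed:** the bar read about 2 mm off the nest's centre along its length, so I shifted it 2 mm before setting it down.

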